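# Clear the sorting sieve and show the stray bolt to the camera

### The arm

A 6-joint arm with a two-finger parallel gripper is mounted at the origin on the work surface. World frame = base frame: x ahead of the robot, y to its left, z up, the work surface at z = 0. Lengths are in m, angles in rad, forces in N, time in s.
With the tool pointing down it reaches from about 0.375 to 0.9 m from the base axis. Payload 3.1 kg.
Tool frame: the origin (TCP) lies between the finger pads; the fingertips stand 22 mm ahead of it and the grasp point (between the pads) lies 3 mm ahead of it; z points along the fingers, y is the direction in which the jaws open and shut (so a half turn about z gives the same grasp; the last joint's range is limited). The gripper opens to 85 mm and grips with 20 to 120 N. Pads are 22 mm wide; open, the fingers measure 114 mm over their backs; the gripper's body (76 mm by 85 mm) begins 54 mm behind the grasp point. The pads swing forward as they close: fully open they stand 13 mm farther back than shut.
Start: joints at [1.02, 0.527, 1.433, -0, 1.181, -0.178], TCP at [0.227, 0.582, 0.253] pointing down, gripper open.
Joint ranges: [-3.08, 3.08], [-0.75, 2.2], [0.22, 2.44], [-1.43, 4.57], [0, 2.65], [-2.85, 2.85]. Speed limits (rad/s): [2.79, 2.79, 3.14, 3.14, 3.14, 3.14].

### API

Orientations are given as a unit quaternion [x, y, z, w].
In Python, from station import status, snapshot, manip gives the robot as it stands.
- The arm moves only by the tool move_arm, never from a script. Its argument "plan" is a list that holds one entry, the list of rows, each a list of 7 numbers: the turn, a rotation vector about the tool's x, y, z scaled (see below), then the shift along the tool's x, y, z scaled (see below), then the closure, from 0 (fully open) to 1 (shut). A call has exactly 8 rows; each row is the pose to reach, as a shift and turn from the pose commanded when the call began, along the tool's axes at that moment; what a row does not reach only later rows make up. The controller multiplies each number of a shift by 100 mm and each number of a turn by pi/4 rad. A row lasts 1/8 s, in which the tool goes at most 62.5 mm and 10.7 degrees, less where a joint would pass 70% of its speed; a pose out of reach is approached as far as the arm can. A call with a number of a shift or a turn outside -1 to 1 is refused whole. A call with a gripper value outside its range is refused whole. The fingers move at their own pace and stop on an object; "force" is the grip in N (left out, the last holds). Time passes only in rows, so rows that repeat a pose let the fingers close, or fill a call up. It gives the time, the measured TCP pose, the force and the opening at its end, in the units of the state.
- status.sense(): the state, without advancing time (a new reading comes with each control period).
- snapshot(name): name is "scene" or "top"; returns a dict with "img" (480x640x3 uint8, red, green, blue), "depth" (480x640 float32, m along the optical axis (not along the pixel's ray), 0 where there is no reading), "mtx" (3x3 intrinsics, pixels), "T" (4x4, takes a point from camera to world coordinates). Camera axes: x right, y up, looking along -z (the intrinsics and any distortion apply to the point x, -y, -z); pixel columns grow to the right and rows downward; lengths in m; the calibration is good to about 2 mm. A picture is of the moment at which its call begins.
- manip.sign_off(): hands the job in, once; it reports no verdict.
The state is a dict: "t": time; "q": joint angles; "qd": joint speeds; "tau": joint torques, N m; "tcp_pos": TCP position; "tool_rot": TCP orientation; "force": force on the tool from outside, world axes, zero at the start; "ft_torque": the same for the moment, N m; "finger_gap": opening from 0.0 (shut) to 1.0 (fully open).
Only numpy, scipy, OpenCV 4.12 (cv2) and the standard library are available. Lean on these libraries where they do the work, as an engineer would, in place of code of your own. Each camera call takes 0.05 s, during which the arm holds its last target. There are 200 camera calls.

### The job

Finds have turned up in the coffee sieve: first drop both stones into the steel reject pan, leaving the bolt in the sieve meanwhile. Then pick up the bolt and show its hexagonal head to the inspection camera: hold it in the air, level, with the head's end face square to the lens and centred in front of it, 120 mm from the glass, and finish while still holding it there, motionless. Do not touch the camera, and leave the pan, the mug, the wooden block in the sieve and the other things where they are.

Things in the scene. Friction and masses are not known exactly. Their poses are not given: they have to be found in the camera images.
- sieve: Round bamboo sorting sieve, fixed on the table: 360 mm across, inside 344 mm, floor 6 mm thick, rim 34 mm high. Origin: centre of its underside, on the table. Bolt, two stones and a wooden block lie on its floor about 85 mm from its centre. The beans along the rim are part of it.
- bolt: Steel hexagon bolt with its nut on, 0.16 kg, 77 mm long, lying level on its flats. Origin: under the middle of the bare shank, on the sieve floor; the axis runs along body x, 12 mm above the origin; +x points to the head. Bare shank (grip here): 16 mm diameter, x = -20 to 20 mm. Head: x = 20 to 30, nut: x = -33 to -20, both 24 mm across flats; threaded end to x = -47. Centre of mass near the origin.
- bolt_head_face (a point): Centre of the flat end face of the bolt's head, on the axis, 30 mm from the shank's middle (bolt x = 30 mm, z = 12 mm). Axes as the bolt's.
- stone_a: Larger grey stone, a rounded block 40 x 30 x 22 mm (x, y, z), edges rounded 7 mm, 45 g, lying flat. Origin: centre of its underside.
- stone_b: Smaller grey stone, a rounded block 34 x 26 x 20 mm (x, y, z), edges rounded 7 mm, 45 g, lying flat. Origin: centre of its underside.
- pan: Open round steel reject pan without a handle, loose on the table, 0.3 kg: 60 mm high, 112 mm across at the rim, 100 mm at the foot, wall 3 mm, floor 4 mm. Origin: centre of its underside. It stands to the left or right of the sieve (it and the mug swap places).
- camera: Inspection camera on a fixed stand (foot 100 mm across). Grey housing 65 x 50 x 50 mm with its centre 200 mm above the table and its top at 225 mm; the black lens barrel, 40 mm across, ends at x = -40 mm and looks level along the body's -x, roughly towards the robot. Origin: centre of the foot, on the table; z up.
- focus (a point): The point in the air where the centre of the bolt head's end face belongs: on the lens axis, 120 mm in front of the lens glass, 200 mm above the table (camera x = -160 mm). Axes as the camera's: +x points to the camera.
- spreader: Dark wooden spreader block 52 x 18 x 26 mm, lying in the sieve; it stays there. Origin: centre of its underside.
- mug: White mug with a handle at its +y, 85 mm high, 76 mm across; not for the stones, it stays. Origin: centre of its underside.
- jar: Closed glass jar with a steel cap, 90 mm high, 60 mm across, between the robot and the left of the sieve; it stays. Origin: centre of its underside.
- scoop: Sampling spoon with a wooden handle lying on the table at the right, roughly along x; it stays. Origin: on its underside.
Things that resemble listed ones, but are neither listed nor needed, are in the scene too. Leave any green or turquoise look-alike of the stone_a alone. Leave any turquoise look-alike of the stone_b alone.

How it is judged:
On the way:
1. both stones lie in the reject pan, let go, while the bolt is still in the sieve (horizontal distance between each of stone_a, stone_b and pan below 0.05 m and z of stone_a in the frame of pan between -0.01 and 0.055 m and z of stone_b in the frame of pan between -0.01 and 0.055 m and contact force between the fingers and stone_a below 0.1 N and contact force between the fingers and stone_b below 0.1 N and z of bolt in the frame of sieve below 0.03 m and horizontal distance between bolt and sieve below 0.17 m), for 0.2 s.
At the end, for the whole second after the job is handed in: Both stones lie in the reject pan. The fingers alone hold the bolt in the air, still (below 20 mm/s and 0.2 rad/s): the centre of its head's end face within 18 mm of the focus point, its axis within 0.2 rad of the lens axis, the head towards the lens (horizontal distance between each of stone_a, stone_b and pan below 0.05 m and z of stone_a in the frame of pan between -0.01 and 0.055 m and z of stone_b in the frame of pan between -0.01 and 0.055 m and distance between bolt_head_face and focus below 0.018 m and angle between the x axis of bolt and the x axis of camera, either way round below 0.2 rad and x of bolt in the frame of focus below -0.01 m and contact force between the fingers and bolt above 2 N and contact force between bolt and camera below 0.1 N and contact force between bolt and pan below 0.1 N and contact force between bolt and mug below 0.1 N and linear speed of bolt below 0.02 m/s and angular speed of bolt below 0.2 rad/s); the arm keeps its last pose, push and grip.
It fails at once if the mug, the wooden block, the jar, the spoon or the pan is moved by more than 40 mm (distance of any of mug, spreader, jar, scoop, pan from where it was at the start of the episode above 0.04 m).
It fails at once if the camera is touched (more than 2 N) (contact force between camera and anything else above 2 N).
It also fails if it takes over 61 s, if anything falls off the work surface, if the arm or the gripper's body presses on something with over 40 N, if the wrist force passes 120 N, or if a joint passes its speed limit or range.

## Working session

There is one attempt and no reset: what is moved stays moved. The work goes in short steps, Python scripts to look and compute and a tool call to move; the robot and the scene stay as the last step left them, time stands still between calls to the robot, and variables do not carry over. Pictures are saved under pics/ and viewed, on a budget of 10 in all, crops included, one or two more only if the job needs it, and the job is handed in when it is done.

Besides the shell and the picture viewer there is one more tool, called after ">>>" by a JSON object that holds its "op" and its "data", one argument or row to a line. move_arm: Moves the arm, as the interface text tells. Its arguments: {"type":"object","properties":{"plan":{"type":"array"},"force":{"type":"number"}},"required":["plan"]}

```bash
mkdir -p pics; ls; python3 - <<'E'
from station import status, snapshot
import cv2, numpy as np
s=status.sense(); print({k:np.round(v,3).tolist() for k,v in s.items()})
for n in("scene","top"):
    d=snapshot(n); np.savez(f"pics/{n}0.npz",**d); cv2.imwrite(f"pics/{n}0.png",d["img"][:,:,::-1]); print(n,d["mtx"].round(1).tolist(),d["T"].round(3).tolist())
E
```

```text
pics
{'t': 0.0, 'q': [1.021, 0.528, 1.434, -0.0, 1.181, -0.178], 'qd': [0.001, -0.0, -0.002, -0.001, 0.0, -0.002], 'tau': [0.0, -44.235, -17.803, -0.0, 0.008, -0.0], 'tcp_pos': [0.227, 0.582, 0.252], 'tool_rot': [0.185, 0.983, -0.001, -0.0], 'force': [0.834, 0.329, -0.152], 'ft_torque': [-0.001, 0.029, 0.012], 'finger_gap': 0.997}
scene [[488.7, 0.0, 319.4], [0.0, 488.7, 240.5], [0.0, 0.0, 1.0]] [[-0.227, -0.756, 0.615, 1.079], [0.974, -0.178, 0.14, 0.139], [0.004, 0.63, 0.776, 0.876], [0.0, 0.0, 0.0, 1.0]]
top [[510.5, 0.0, 324.9], [0.0, 510.5, 231.2], [0.0, 0.0, 1.0]] [[0.025, 0.997, -0.079, 0.387], [-1.0, 0.026, 0.009, 0.018], [0.011, 0.079, 0.997, 1.477], [0.0, 0.0, 0.0, 1.0]]
```

View pics/top0.png

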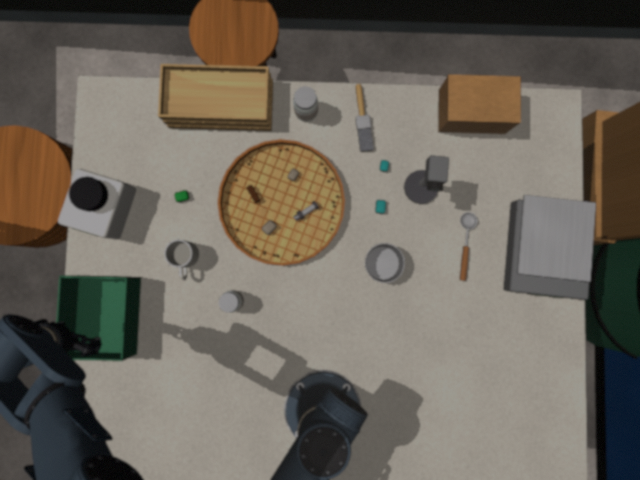

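View pics/scene0.png

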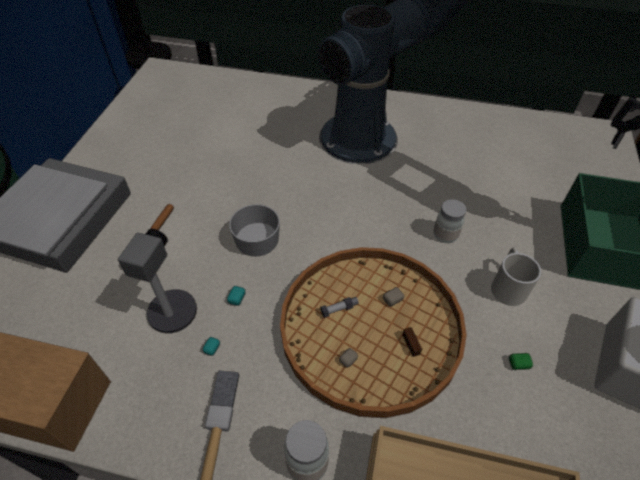

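Top view: grey stones are at (269,228) and (293,174), the bolt at (307,211), the spreader at (254,194), the pan at (386,263) and the camera at (425,185). The mug is at (183,253) and the jar at (231,301).
Possible mix-ups for the stones: green block (182,196), turquoise (385,166), turquoise (381,207), and the spreader (254,194). All are coloured or outside the sieve, so I choose the two grey ones inside it. I'll check that in a crop and measure.

```bash
cat > h.py <<'E'
import numpy as np, cv2
def cloud(d):
    K,T,z=d["mtx"],d["T"],d["depth"]
    v,u=np.mgrid[:480,:640]
    P=np.stack([(u-K[0,2])/K[0,0]*z,-(v-K[1,2])/K[1,1]*z,-z],-1)
    return P@T[:3,:3].T+T[:3,3]
def rect(P):
    (c,s,a)=cv2.minAreaRect((P[:,:2]*1000).astype(np.float32)); return np.round(c,1),np.round(s,1),round(a,1)
E
python3 - <<'E'
from h import *
R={n:dict(np.load(f"pics/{n}0.npz")) for n in("top","scene")}
C={n:cloud(R[n]) for n in R}
boxes={"top":dict(A=(257,218,282,238),B=(282,165,305,184),bolt=(288,198,324,226),spr=(242,182,266,206),pan=(360,240,410,285),cam=(400,150,455,210)),
"scene":dict(A=(378,283,408,310),B=(335,343,362,370),bolt=(315,290,364,322),spr=(398,322,426,360),pan=(225,202,285,258),cam=(115,225,200,335))}
for n in R:
    for k,(a,b,c,d) in boxes[n].items():
        P=C[n][b:d,a:c].reshape(-1,3); P=P[np.isfinite(P).all(1)]
        lo={'pan':.05,'cam':.17}.get(k,.013)
        Q=P[(P[:,2]>lo)]
        print(n,k,len(Q),rect(Q) if len(Q)>5 else '', 'zmax',Q[:,2].max().round(3) if len(Q) else '', 'mean',Q.mean(0).round(4))
tiles=[]
for n,(x0,y0,x1,y1) in dict(top=(215,135,350,270),scene=(275,240,475,420)).items():
    tiles.append(cv2.resize(R[n]["img"][y0:y1,x0:x1,::-1],(400,400),interpolation=cv2.INTER_CUBIC))
cv2.imwrite("pics/crop.png",np.hstack(tiles))
E
```

```text
top A 146 (array([507.3, 160.9]), array([56.1, 53.6]), 80.6) zmax 0.036 mean [0.5086 0.1661 0.0259]
top B 109 (array([667.3,  98. ]), array([43.4, 42.6]), 7.3) zmax 0.035 mean [0.6638 0.102  0.0239]
top bolt 208 (array([493. ,  65.6]), array([ 98. , 211.7]), 89.3) zmax 1.477 mean [0.5545 0.0618 0.0526]
top spr 136 (array([496.9, 139.1]), array([318.5,  77.7]), 34.0) zmax 1.477 mean [0.5989 0.2101 0.0621]
top pan 194 (array([ 389.4, -108.3]), array([109.8, 227.1]), 27.1) zmax 1.477 mean [ 0.4166 -0.1534  0.1537]
top cam 762 (array([ 517.2, -155.6]), array([ 82.8, 426.3]), 48.0) zmax 1.477 mean [ 0.6353 -0.26    0.2478]
scene A 279 (array([782.3, 143.6]), array([ 41.7, 591.7]), 85.1) zmax 0.876 mean [0.5207 0.1662 0.0352]
scene B 238 (array([666.3, 101.9]), array([25. , 33.5]), 60.4) zmax 0.031 mean [0.6678 0.1022 0.0246]
scene bolt 367 (array([808.2,  80.9]), array([548.4,  75.2]), 4.3) zmax 0.876 mean [0.5764 0.0651 0.0488]
scene spr 332 (array([830.4, 188.8]), array([ 48.9, 504.5]), 84.2) zmax 0.876 mean [0.6222 0.2125 0.0522]
scene pan 470 (array([ 7.087e+02, -4.000e-01]), array([783.3, 110.2]), 28.6) zmax 0.876 mean [ 0.4439 -0.1483  0.0937]
scene cam 1873 (array([859.8, -94.9]), array([635.,  87.]), 39.1) zmax 0.876 mean [ 0.6633 -0.2544  0.2296]
```

View pics/crop.png

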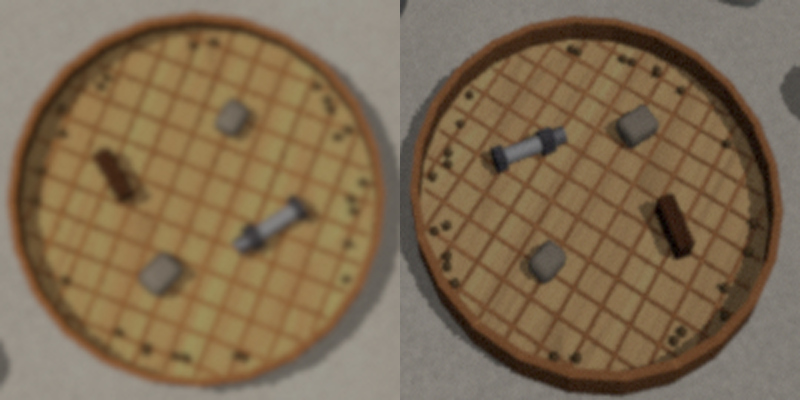

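The crop confirms two grey stones: A, larger, at (160,273) in the left tile, and B at (232,118). The bolt's head is at the upper right (300,207), with the nut and thread at the lower left. Next I'll refine the measurements with colour masks, using only valid depth.

```bash
cat >> h.py <<'E'
def plane(d,uv,z):
    K,T=d["mtx"],d["T"]; uv=np.asarray(uv,float).reshape(-1,2)
    r=np.c_[(uv[:,0]-K[0,2])/K[0,0],-(uv[:,1]-K[1,2])/K[1,1],-np.ones(len(uv))]@T[:3,:3].T
    return T[:3,3]+r*((z-T[2,3])/r[:,2])[:,None]
E
python3 - <<'E'
from h import *
R={n:dict(np.load(f"pics/{n}0.npz")) for n in("top","scene")}
boxes={"top":dict(A=(257,218,282,238),B=(282,165,305,184),bolt=(288,198,324,226),spr=(242,182,266,206)),
"scene":dict(A=(378,283,408,310),B=(335,343,362,370),bolt=(315,290,364,322),spr=(398,322,426,360))}
zm=dict(A=.02,B=.019,bolt=.018,spr=.02)
for n in R:
    C=cloud(R[n]); ok=R[n]["depth"]>0
    hsv=cv2.cvtColor(R[n]["img"],cv2.COLOR_RGB2HSV); sat=hsv[...,1]
    for k,(a,b,c,d) in boxes[n].items():
        m=(sat[b:d,a:c]<75) if k!='spr' else (hsv[b:d,a:c,2]<75)
        num,l,st,_=cv2.connectedComponentsWithStats(m.astype(np.uint8)); i=1+st[1:,4].argmax(); m=l==i
        v,u=np.nonzero(m); P=plane(R[n],np.c_[u+a,v+b],zm[k])
        D=C[b:d,a:c][m&ok[b:d,a:c]]
        ev=np.linalg.eigh(np.cov(P[:,:2].T))[1][:,1]
        print(n,k,len(P),'colour',rect(P),'pca',np.degrees(np.arctan(ev[1]/ev[0])).round(1),'mean',P.mean(0)[:2].round(4),'| z med',np.median(D[:,2]).round(4),np.percentile(D[:,2],95).round(4), 'mean',D.mean(0).round(4))
    for k,(x0,x1,y0,y1,z0,z1) in dict(pan=(.3,.55,-.26,-.06,.045,.075),cam=(.5,.8,-.4,-.15,.18,.24),foot=(.5,.8,-.36,-.15,.004,.03),barrel=(.5,.8,-.4,-.15,.185,.215),rim=(.4,.85,-.08,.36,.028,.045),jar=(.25,.5,.15,.32,.07,.1)).items():
        m=ok&(C[...,0]>x0)&(C[...,0]<x1)&(C[...,1]>y0)&(C[...,1]<y1)&(C[...,2]>z0)&(C[...,2]<z1); Q=C[m]
        if len(Q)>5:print(n,k,len(Q),rect(Q),cv2.minEnclosingCircle((Q[:,:2]*1000).astype(np.float32)))
tiles=[]
for n,(x0,y0,x1,y1) in dict(top=(390,140,460,210),scene=(110,220,200,340)).items():
    tiles.append(cv2.resize(R[n]["img"][y0:y1,x0:x1,::-1],(400,400 if n=="top" else 533),interpolation=cv2.INTER_CUBIC))
cv2.imwrite("pics/camcrop.png",np.hstack([cv2.copyMakeBorder(tiles[0],0,133,0,0,0),tiles[1]]))
E
```

```text
top A 109 colour (array([509.9, 166.1]), array([24.4, 34.4]), 46.8) pca -42.3 mean [0.5103 0.166 ] | z med 0.027 0.0328 mean [0.5097 0.1652 0.0273]
top B 69 colour (array([664.9, 102. ]), array([20.7, 28.7]), 65.4) pca -27.1 mean [0.6647 0.1019] | z med 0.0251 0.0304 mean [0.6634 0.1015 0.0256]
top bolt 155 colour (array([559.2,  63. ]), array([19.3, 75.8]), 35.4) pca -55.3 mean [0.5599 0.0618] | z med 0.0261 0.0326 mean [0.559  0.0616 0.0258]
top spr 84 colour (array([604.8, 211.6]), array([49.7, 14.8]), 30.8) pca 31.5 mean [0.604  0.2119] | z med 0.0315 0.0358 mean [0.6027 0.2107 0.0292]
top pan 206 (array([ 416.8, -159.4]), array([108.4, 109.2]), 1.3) ((416.0823059082031, -160.59567260742188), 55.75062942504883)
top cam 743 (array([ 642. , -269.3]), array([50.9, 86.2]), 85.2) ((641.73046875, -268.8230895996094), 45.48003005981445)
top foot 1684 (array([ 649.7, -255.1]), array([299.6, 209.5]), 0.2) ((651.3580322265625, -252.17755126953125), 177.7855987548828)
top barrel 124 (array([ 640. , -263.7]), array([88.3, 46. ]), 11.2) ((640.68505859375, -266.9437561035156), 45.2339897155761
[... 930 characters left out ...]
415.10858154296875, -160.4813232421875), 57.32609176635742)
scene cam 1812 (array([ 641.2, -269.6]), array([52.5, 85.4]), 85.0) ((642.048828125, -269.80975341796875), 46.26555633544922)
scene foot 2124 (array([ 649.7, -254.7]), array([209.7, 298.9]), 89.7) ((649.94287109375, -241.64450073242188), 171.9714813232422)
scene barrel 601 (array([ 649.6, -256.3]), array([46.1, 92.3]), 60.8) ((642.048828125, -269.80975341796875), 46.26555633544922)
scene rim 3294 (array([590.2, 128.4]), array([361.4, 379.7]), 56.1) ((625.9076538085938, 136.60848999023438), 225.28453063964844)
scene jar 461 (array([299.6, 262.7]), array([52.8, 52.9]), 82.9) ((299.5712585449219, 261.88531494140625), 28.13924789428711)
```

View pics/camcrop.png

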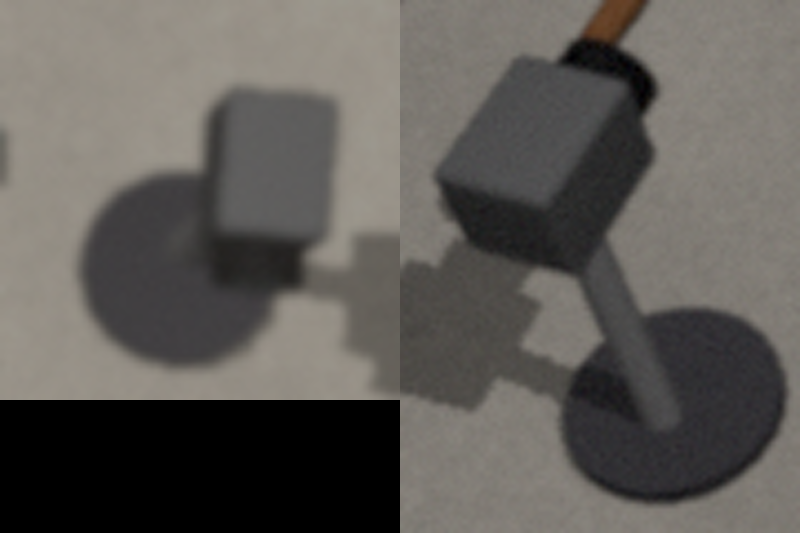

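The crop shows the barrel on the robot side of the housing, with the foot circle centred near (183,268) in the left tile and (673,403) in the right one. Now I'll compute the camera pose and the first move.

```bash
cat >> h.py <<'E'
from scipy.spatial.transform import Rotation as Rn
def go(p0,q0,p,jaw):
    """move units from commanded pose (p0,q0) to tool-down pose p with jaw (tool y) at angle jaw (deg)"""
    R0=Rn.from_quat(q0); y=np.array([np.cos(np.radians(jaw)),np.sin(np.radians(jaw)),0])
    if y@R0.as_matrix()[:,1]<0: y=-y
    z=np.array([0,0,-1.]); Rt=Rn.from_matrix(np.c_[np.cross(y,z),y,z])
    return np.round((R0.inv()*Rt).as_rotvec()/(np.pi/4),3), np.round(R0.inv().apply(np.asarray(p)-p0)/.1,3)
E
python3 - <<'E'
from h import *
from station import status
R={n:dict(np.load(f"pics/{n}0.npz")) for n in("top","scene")}
def un(n,p):
    p=np.array(p,float)
    return p/400*70+[390,140] if n=="top" else np.c_[(p[:,0]-400)/400*90+110,p[:,1]/533*120+220]
for n,f,c in(("top",[(183,268)],[(232,88),(338,95),(327,240),(218,238)]),("scene",[(673,403)],[(525,57),(632,90),(548,208),(437,178)])):
    print(n,'foot',plane(R[n],un(n,f),.008)[0,:2].round(4)); P=plane(R[n],un(n,c),.225)[:,:2]; print(P.round(4).tolist(),'c',P.mean(0).round(4))
    C=cloud(R[n]); ok=R[n]["depth"]>0
    m=ok&(abs(C[...,2]-.225)<.006)&(C[...,0]>.5)&(C[...,0]<.8)&(C[...,1]<-.15)&(C[...,1]>-.4); Q=C[m]; print('top face',len(Q),rect(Q),Q.mean(0).round(4), 'edge')
s=status.sense()
p,q=s["tcp_pos"],[.185,.983,0,0]
q=s["tool_rot"]
print(go(p,q,[.510,.166,.130],47),go(p,q,[.51,.166,.03],47))
E
```

```text
top foot [ 0.6403 -0.2745]
[[0.6828, -0.252], [0.681, -0.2984], [0.6168, -0.294], [0.6164, -0.2465]] c [ 0.6493 -0.2727]
top face 539 (array([ 641.6, -269.3]), array([50.8, 82.9]), 85.2) [ 0.6466 -0.2696  0.2249] edge
scene foot [ 0.6414 -0.2704]
[[0.6188, -0.2886], [0.6247, -0.2409], [0.6839, -0.2473], [0.6806, -0.2937]] c [ 0.652  -0.2676]
top face 1021 (array([ 641.7, -270.1]), array([51.5, 84.2]), 84.7) [ 0.6506 -0.2688  0.225 ] edge
(array([-0.003,  0.   ,  0.482]), array([-4.15 , -2.842,  1.228])) (array([-0.003,  0.   ,  0.482]), array([-4.151, -2.84 ,  2.228]))
```

Camera foot is at about (0.641,-0.272), with its axis at about -5° yaw. That puts the focus at about (0.482,-0.258,0.200). Moving towards stone A.

>>> {"op": "move_arm", "data": {
  "plan": [
    [[0,0,0,-0.12,-0.09,0.04,0],[0,0,0,-0.25,-0.18,0.08,0],[0,0,0,-0.38,-0.27,0.12,0],[0,0,0,-0.5,-0.36,0.16,0],[0,0,0,-0.63,-0.45,0.2,0],[0,0,0,-0.75,-0.54,0.24,0],[0,0,0,-0.88,-0.63,0.28,0],[0,0,0,-1,-0.71,0.3,0]]
  ],
  "force": 50
}}

```text
t: 1.1
tcp_pos: [0.2949, 0.4789, 0.223]
tool_rot: [0.185, 0.983, -0.0, -0.0]
force: [0.3, 0.3, 0.1]
finger_gap: 1.0
```

>>> {"op": "move_arm", "data": {
  "plan": [
    [[0,0,0,-0.12,-0.09,0.04,0],[0,0,0,-0.25,-0.18,0.08,0],[0,0,0,-0.38,-0.27,0.12,0],[0,0,0,-0.5,-0.36,0.16,0],[0,0,0,-0.63,-0.45,0.2,0],[0,0,0,-0.75,-0.54,0.24,0],[0,0,0,-0.88,-0.63,0.28,0],[0,0,0,-1,-0.71,0.3,0]]
  ]
}}

```text
t: 2.1
tcp_pos: [0.3623, 0.3764, 0.193]
tool_rot: [0.185, 0.983, -0.0, -0.0]
force: [-0.1, -0.1, -0.2]
finger_gap: 0.996
```

>>> {"op": "move_arm", "data": {
  "plan": [
    [[0,0,0,-0.12,-0.09,0.04,0],[0,0,0,-0.25,-0.18,0.08,0],[0,0,0,-0.38,-0.27,0.12,0],[0,0,0,-0.5,-0.36,0.16,0],[0,0,0,-0.63,-0.45,0.2,0],[0,0,0,-0.75,-0.54,0.24,0],[0,0,0,-0.88,-0.63,0.28,0],[0,0,0,-1,-0.71,0.3,0]]
  ]
}}

```text
t: 3.1
tcp_pos: [0.4296, 0.2739, 0.163]
tool_rot: [0.185, 0.983, -0.0, -0.0]
force: [0.3, 0.6, 0.6]
finger_gap: 1.007
```

>>> {"op": "move_arm", "data": {
  "plan": [
    [[0,0,0,-0.12,-0.09,0.04,0],[0,0,0,-0.25,-0.18,0.08,0],[0,0,0,-0.38,-0.27,0.12,0],[0,0,0,-0.5,-0.36,0.16,0],[0,0,0,-0.63,-0.45,0.2,0],[0,0,0,-0.75,-0.54,0.24,0],[0,0,0,-0.88,-0.63,0.28,0],[0,0,0,-1,-0.71,0.3,0]]
  ]
}}

```text
t: 4.1
tcp_pos: [0.497, 0.1715, 0.133]
tool_rot: [0.185, 0.983, -0.0, -0.0]
force: [-0.4, 0.4, 0.6]
finger_gap: 1.001
```

```bash
python3 - <<'E'
from h import *
from station import status
s=status.sense();p,q=s["tcp_pos"],s["tool_rot"];print(s["t"],p,q)
print(go(p,q,[.510,.166,.029],47))
E
```

```text
4.1 [0.49704322 0.17147979 0.1330275 ] [ 1.84880397e-01  9.82761022e-01 -3.66701842e-05 -1.01898974e-04]
(array([-0.   , -0.   ,  0.482]), array([-0.141, -0.004,  1.04 ]))
```

>>> {"op": "move_arm", "data": {
  "plan": [
    [[0,0,0.16,-0.07,0,0,0],[0,0,0.32,-0.14,0,0.05,0],[0,0,0.48,-0.14,0,0.2,0],[0,0,0.48,-0.14,0,0.4,0],[0,0,0.48,-0.14,0,0.6,0],[0,0,0.48,-0.14,0,0.8,0],[0,0,0.48,-0.14,0,0.95,0],[0,0,0.48,-0.14,0,1,0]]
  ]
}}

```text
t: 5.1
tcp_pos: [0.5093, 0.167, 0.0324]
tool_rot: [0.366, 0.931, -0.0, -0.001]
force: [1.2, 0.2, 0.9]
finger_gap: 0.998
```

>>> {"op": "move_arm", "data": {
  "plan": [
    [[0,0,0,0,0,0.03,0.3],[0,0,0,0,0,0.03,1],[0,0,0,0,0,0.03,1],[0,0,0,0,0,0.03,1],[0,0,0,0,0,0.03,1],[0,0,0,0,0,0.03,1],[0,0,0,0,0,-0.2,1],[0,0,0,0,0,-0.5,1]]
  ]
}}

```text
t: 6.1
tcp_pos: [0.5087, 0.1672, 0.083]
tool_rot: [0.366, 0.931, -0.001, -0.001]
force: [0.7, -0.5, -0.1]
finger_gap: 0.339
```

```bash
python3 - <<'E'
from h import *
from station import status
s=status.sense();p,q=s["tcp_pos"],s["tool_rot"];print(s["t"],p,q,s["finger_gap"],s["force"])
# drop pose: jaw 75, offset -18mm along tool x from pan centre
for jaw in(47,70):
    a=np.radians(jaw); print(jaw,'tool x world',np.round([np.sin(a)*-1,np.cos(a)],3),go(p,q,[.4155,-.1605,.06],jaw),s["q"].round(2))
E
```

```text
6.1 [0.50867804 0.16716063 0.08304391] [ 3.65737731e-01  9.30716966e-01 -6.33026954e-04 -1.20009797e-03] 0.33855960732018564 [ 0.70978578 -0.54125521 -0.117934  ]
47 tool x world [-0.731  0.682] (array([-0.003, -0.002,  0.002]), array([-1.549, -3.034,  0.234])) [ 0.11  0.67  1.79 -0.    0.68 -0.71]
70 tool x world [-0.94   0.342] (array([-0.002, -0.003, -0.509]), array([-1.549, -3.034,  0.234])) [ 0.11  0.67  1.79 -0.    0.68 -0.71]
```

Stone A is gripped (28.8 mm opening). Carrying it to the pan.

>>> {"op": "move_arm", "data": {
  "plan": [
    [[0,0,0,-0.04,-0.06,-0.2,1],[0,0,0,-0.11,-0.18,-0.3,1],[0,0,0,-0.2,-0.32,-0.35,1],[0,0,0,-0.28,-0.46,-0.35,1],[0,0,0,-0.36,-0.6,-0.35,1],[0,0,0,-0.44,-0.74,-0.35,1],[0,0,0,-0.51,-0.88,-0.35,1],[0,0,0,-0.58,-1,-0.35,1]]
  ]
}}

```text
t: 7.1
tcp_pos: [0.4835, 0.0535, 0.1182]
tool_rot: [0.366, 0.931, -0.0, -0.0]
force: [-0.1, -0.1, -0.6]
finger_gap: 0.333
```

>>> {"op": "move_arm", "data": {
  "plan": [
    [[0,0,0,-0.07,-0.12,0,1],[0,0,0,-0.15,-0.25,0,1],[0,0,0,-0.22,-0.38,0,1],[0,0,0,-0.29,-0.5,0,1],[0,0,0,-0.36,-0.62,0,1],[0,0,0,-0.43,-0.75,0,1],[0,0,0,-0.51,-0.88,0,1],[0,0,0,-0.58,-1,0,1]]
  ]
}}

```text
t: 8.1
tcp_pos: [0.4582, -0.0592, 0.1183]
tool_rot: [0.366, 0.931, -0.0, 0.0]
force: [-1.4, -0.5, -0.4]
finger_gap: 0.337
```

>>> {"op": "move_arm", "data": {
  "plan": [
    [[0,0,0,-0.1,-0.18,0,1],[0,0,0,-0.2,-0.36,0,1],[0,0,0,-0.3,-0.54,0,1],[0,0,0,-0.4,-0.72,0,1],[0,0,0,-0.5,-0.88,0,1],[0,0,0,-0.57,-1,0,1],[0,0,0,-0.57,-1,0,1],[0,0,0,-0.57,-1,0,1]]
  ]
}}

```text
t: 9.1
tcp_pos: [0.4318, -0.1698, 0.1183]
tool_rot: [0.366, 0.931, 0.0, -0.0]
force: [-0.3, 0.1, -0.2]
finger_gap: 0.341
```

```bash
python3 - <<'E'
from h import *
from station import status
s=status.sense();p,q=s["tcp_pos"],s["tool_rot"];print(s["t"],p,q,s["finger_gap"],s["force"],s["qd"].round(3))
print(go(p,q,[.4155,-.1605,.06],47))
E
```

```text
9.1 [ 0.43179122 -0.16981006  0.11826046] [ 3.65718180e-01  9.30725564e-01  1.65226094e-04 -3.32086350e-04] 0.3409123715611826 [-0.25725412  0.11785534 -0.17352377] [ 0.007 -0.001  0.002 -0.001  0.     0.001]
(array([ 0.   , -0.001,  0.002]), array([ 0.182, -0.043,  0.583]))
```

>>> {"op": "move_arm", "data": {
  "plan": [
    [[0,0,0,0,-0.04,0.2,1],[0,0,0,0,-0.04,0.4,1],[0,0,0,0,-0.04,0.57,1],[0,0,0,0,-0.04,0.57,1],[0,0,0,0,-0.04,0.57,0.5],[0,0,0,0,-0.04,0.57,0.5],[0,0,0,0,-0.04,0.57,0.5],[0,0,0,0,-0.04,0.1,0.5]]
  ]
}}

```text
t: 10.1
tcp_pos: [0.4277, -0.1722, 0.1064]
tool_rot: [0.366, 0.931, 0.001, -0.004]
force: [-0.3, -0.8, -0.8]
finger_gap: 0.499
```

```bash
python3 - <<'E'
from h import *
from station import status,snapshot
s=status.sense();p,q=s["tcp_pos"],s["tool_rot"];print(s["t"],p,q,s["finger_gap"],s["force"])
print(go(p,q,[.6645,.1018,.13],65),go(p,q,[.6645,.1018,.13],47))
d=snapshot("scene"); cv2.imwrite("pics/s1.png",cv2.resize(d["img"][150:410,180:500,::-1],None,fx=2,fy=2))
E
```

```text
10.1 [ 0.42772234 -0.17217959  0.10635888] [ 0.36585987  0.93066176  0.00096857 -0.00378276] 0.4985424172615974 [-0.31458486 -0.83908031 -0.80290672]
(array([ 0.   , -0.01 , -0.398]), array([ 0.134,  3.619, -0.239])) (array([-0.001, -0.01 ,  0.002]), array([ 0.134,  3.619, -0.239]))
```

View pics/s1.png

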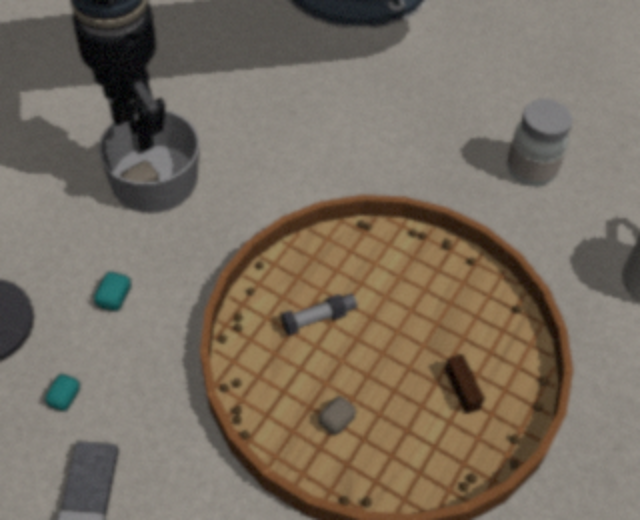

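Stone A lies in the pan (140,172 in this crop). Stone B (337,414) and the bolt haven't moved. Going to B.

>>> {"op": "move_arm", "data": {
  "plan": [
    [[0,0,0,0,0.05,-0.15,0.5],[0,0,0,0,0.15,-0.25,0.5],[0,0,0,0.01,0.3,-0.25,0],[0,0,0,0.02,0.45,-0.25,0],[0,0,0,0.03,0.6,-0.25,0],[0,0,0,0.04,0.75,-0.25,0],[0,0,0,0.04,0.9,-0.25,0],[0,0,0,0.04,1,-0.25,0]]
  ]
}}

```text
t: 11.15
tcp_pos: [0.4952, -0.0964, 0.1332]
tool_rot: [0.365, 0.931, -0.0, -0.0]
force: [1.0, -0.2, 0.3]
finger_gap: 1.002
```

>>> {"op": "move_arm", "data": {
  "plan": [
    [[0,0,0,0,0.12,0,0],[0,0,0,0.01,0.25,0,0],[0,0,0,0.01,0.38,0,0],[0,0,0,0.02,0.5,0,0],[0,0,0,0.02,0.62,0,0],[0,0,0,0.03,0.75,0,0],[0,0,0,0.04,0.88,0,0],[0,0,0,0.04,1,0,0]]
  ]
}}

```text
t: 12.15
tcp_pos: [0.5601, -0.0205, 0.1333]
tool_rot: [0.366, 0.931, -0.0, -0.0]
force: [-0.6, 0.4, 0.0]
finger_gap: 0.998
```

>>> {"op": "move_arm", "data": {
  "plan": [
    [[0,0,0,0,0.12,0,0],[0,0,0,0.01,0.25,0,0],[0,0,0,0.01,0.38,0,0],[0,0,0,0.02,0.5,0,0],[0,0,-0.1,0.02,0.62,0,0],[0,0,-0.2,0.03,0.75,0,0],[0,0,-0.3,0.04,0.88,0,0],[0,0,-0.4,0.04,1,0,0]]
  ]
}}

```text
t: 13.15
tcp_pos: [0.6252, 0.0555, 0.1332]
tool_rot: [0.214, 0.977, -0.0, -0.0]
force: [0.9, -0.7, -0.2]
finger_gap: 1.003
```

```bash
python3 - <<'E'
from h import *
from station import status
s=status.sense();p,q=s["tcp_pos"],s["tool_rot"];print(s["t"],p,q,s["finger_gap"],s["force"])
print(go(p,q,[.6645,.1018,.028],65))
E
```

```text
13.15 [0.62515441 0.05550685 0.13324999] [ 2.14287068e-01  9.76770721e-01 -1.65828926e-05 -1.04533460e-04] 1.0027805805386678 [ 0.94852841 -0.70330477 -0.22020537]
(array([-0.   , -0.   ,  0.006]), array([-0.164,  0.585,  1.052]))
```

>>> {"op": "move_arm", "data": {
  "plan": [
    [[0,0,0,-0.05,0.18,0,0],[0,0,0,-0.11,0.4,0.05,0],[0,0,0,-0.16,0.585,0.15,0],[0,0,0,-0.16,0.585,0.35,0],[0,0,0,-0.16,0.585,0.55,0],[0,0,0,-0.16,0.585,0.75,0],[0,0,0,-0.16,0.585,0.95,0],[0,0,0,-0.16,0.585,1,0]]
  ]
}}

```text
t: 14.15
tcp_pos: [0.6625, 0.1007, 0.031]
tool_rot: [0.216, 0.976, -0.0, -0.002]
force: [-0.1, -0.5, 0.3]
finger_gap: 0.999
```

>>> {"op": "move_arm", "data": {
  "plan": [
    [[0,0,0,0,0,0.04,0.3],[0,0,0,0,0,0.04,1],[0,0,0,0,0,0.04,1],[0,0,0,0,0,0.04,1],[0,0,0,0,0,0.04,1],[0,0,0,0,0,0.04,1],[0,0,0,0,0,-0.2,1],[0,0,0,0,0,-0.5,1]]
  ]
}}

```text
t: 15.15
tcp_pos: [0.6626, 0.1011, 0.0824]
tool_rot: [0.216, 0.976, -0.0, -0.002]
force: [0.3, 0.1, -1.0]
finger_gap: 0.292
```

```bash
python3 - <<'E'
from h import *
from station import status
s=status.sense();p,q=s["tcp_pos"],s["tool_rot"];print(s["t"],p,q,s["finger_gap"],s["force"])
a=np.radians(47);tx=np.array([-np.sin(a),np.cos(a),0])
print(go(p,q,np.array([.4155,-.1605,.12])+.02*tx,47))
E
```

```text
15.15 [0.66260796 0.10106924 0.08240927] [ 2.15619639e-01  9.76475745e-01 -3.75523029e-04 -1.77487639e-03] 0.29248114585868 [ 0.30201187  0.11698382 -1.02921955]
(array([-0.003, -0.004,  0.402]), array([ 1.331, -3.351, -0.366]))
```

>>> {"op": "move_arm", "data": {
  "plan": [
    [[0,0,0,0.02,-0.06,-0.2,1],[0,0,0,0.07,-0.18,-0.3,1],[0,0,0,0.13,-0.32,-0.36,1],[0,0,0,0.18,-0.46,-0.36,1],[0,0,0,0.24,-0.6,-0.36,1],[0,0,0,0.3,-0.74,-0.36,1],[0,0,0,0.35,-0.88,-0.36,1],[0,0,0,0.4,-1,-0.36,1]]
  ]
}}

```text
t: 16.15
tcp_pos: [0.5848, 0.0264, 0.1192]
tool_rot: [0.216, 0.976, -0.0, -0.0]
force: [0.0, 0.5, 0.7]
finger_gap: 0.287
```

>>> {"op": "move_arm", "data": {
  "plan": [
    [[0,0,0,0.05,-0.12,0,1],[0,0,0,0.1,-0.25,0,1],[0,0,0,0.15,-0.38,0,1],[0,0,0,0.2,-0.5,0,1],[0,0,0,0.25,-0.62,0,1],[0,0,0,0.3,-0.75,0,1],[0,0,0,0.35,-0.88,0,1],[0,0,0,0.4,-1,0,1]]
  ]
}}

```text
t: 17.15
tcp_pos: [0.5065, -0.0473, 0.1193]
tool_rot: [0.216, 0.976, -0.0, 0.0]
force: [-0.8, 0.6, 0.3]
finger_gap: 0.296
```

>>> {"op": "move_arm", "data": {
  "plan": [
    [[0,0,0,0.05,-0.12,0,1],[0,0,0.05,0.1,-0.25,0,1],[0,0,0.1,0.15,-0.38,0,1],[0,0,0.15,0.2,-0.5,0,1],[0,0,0.2,0.25,-0.62,0,1],[0,0,0.25,0.3,-0.75,0,1],[0,0,0.32,0.35,-0.88,0,1],[0,0,0.4,0.4,-1,0,1]]
  ]
}}

```text
t: 18.15
tcp_pos: [0.4281, -0.1212, 0.1193]
tool_rot: [0.368, 0.93, -0.0, 0.0]
force: [-0.1, -0.7, -0.2]
finger_gap: 0.29
```

```bash
python3 - <<'E'
from h import *
from station import status
s=status.sense();p,q=s["tcp_pos"],s["tool_rot"];print(s["t"],p,q,s["finger_gap"],s["force"])
a=np.radians(47);tx=np.array([-np.sin(a),np.cos(a),0])
print(go(p,q,np.array([.4155,-.1605,.06])+.02*tx,47))
E
```

```text
18.15 [ 0.4281116  -0.12116958  0.11930934] [ 3.67709072e-01  9.29940878e-01 -1.00378595e-05  3.45402358e-05] 0.2897710109904189 [-0.12188509 -0.65100955 -0.21909326]
(array([ 0.   ,  0.   , -0.003]), array([ 0.023, -0.374,  0.593]))
```

>>> {"op": "move_arm", "data": {
  "plan": [
    [[0,0,0,0.01,-0.2,0,1],[0,0,0,0.02,-0.37,0.05,1],[0,0,0,0.02,-0.37,0.3,1],[0,0,0,0.02,-0.37,0.5,1],[0,0,0,0.02,-0.37,0.5,1],[0,0,0,0.02,-0.37,0.5,0.5],[0,0,0,0.02,-0.37,0.5,0.5],[0,0,0,0.02,-0.37,0.4,0.5]]
  ]
}}

```text
t: 19.15
tcp_pos: [0.402, -0.1462, 0.0798]
tool_rot: [0.366, 0.931, 0.0, -0.0]
force: [-0.6, 0.2, -0.2]
finger_gap: 0.5
```

>>> {"op": "move_arm", "data": {
  "plan": [
    [[0,0,0,0,0,-0.15,0.5],[0,0,0,0,0,-0.35,0.5],[0,0,0,0,0.12,-0.5,0.2],[0,0,0,0,0.28,-0.5,0],[0,0,0,0,0.45,-0.5,0],[0,0,0,0,0.65,-0.5,0],[0,0,0,0,0.85,-0.5,0],[0,0,0,0,1,-0.5,0]]
  ]
}}

```text
t: 20.15
tcp_pos: [0.4707, -0.0718, 0.1291]
tool_rot: [0.365, 0.931, 0.0, -0.0]
force: [-0.0, -1.1, -0.3]
finger_gap: 0.998
```

```bash
python3 - <<'E'
from h import *
from station import status,snapshot
s=status.sense();p,q=s["tcp_pos"],s["tool_rot"];print(s["t"],p,q,s["finger_gap"],s["force"])
d=snapshot("scene"); cv2.imwrite("pics/s2.png",cv2.resize(d["img"][150:410,180:500,::-1],None,fx=2,fy=2))
a,b,c,e=315,290,364,322
m=(cv2.cvtColor(d["img"],cv2.COLOR_RGB2HSV)[b:e,a:c,1]<75).astype(np.uint8)
_,l,st,_=cv2.connectedComponentsWithStats(m);v,u=np.nonzero(l==1+st[1:,4].argmax());print(rect(plane(d,np.c_[u+a,v+b],.018)))
print(go(p,q,[.5625,.062,.03],35))
E
```

```text
20.15 [ 0.47069738 -0.07179245  0.12909751] [ 3.65220399e-01  9.30921062e-01  3.61218153e-06 -1.90156871e-04] 0.998416569612057 [-0.01568447 -1.07628148 -0.29382002]
(array([556.7,  63.6]), array([24.9, 80.4]), 34.0)
(array([-0.  , -0.  ,  0.27]), array([0.236, 1.605, 0.991]))
```

View pics/s2.png

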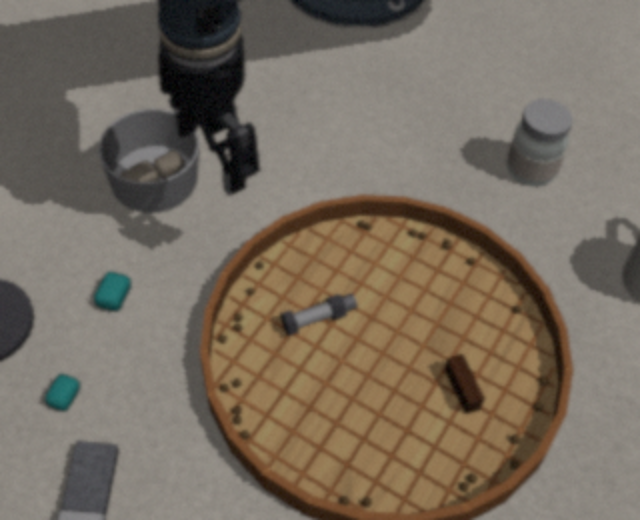

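Both stones are in the pan (144,172 and 171,160 in this crop). The bolt hasn't moved: its head is at (290,322) and the middle of the shank near (315,314). Refining the grip point.

```bash
python3 - <<'E'
from h import *
from station import status
R={n:dict(np.load(f"pics/{n}0.npz")) for n in("top","scene")}
print(plane(R["scene"],[(337.7,307.2)],.022),plane(R["top"],[(308.5,210.6)],.022))
s=status.sense();p,q=s["tcp_pos"],s["tool_rot"]
print(go(p,q,[.5625,.0570,.03],34.7))
E
```

```text
[[0.56367289 0.06050697 0.022     ]] [[0.56053831 0.05370655 0.022     ]]
(array([0.001, 0.001, 0.277]), array([0.208, 1.555, 0.994]))
```

>>> {"op": "move_arm", "data": {
  "plan": [
    [[0,0,0,0.02,0.12,0,0],[0,0,0,0.04,0.25,0,0],[0,0,0,0.07,0.38,0,0],[0,0,0,0.1,0.5,0,0],[0,0,0,0.12,0.62,0,0],[0,0,0,0.15,0.75,0,0],[0,0,0,0.18,0.88,0,0],[0,0,0,0.21,1,0,0]]
  ]
}}

```text
t: 21.2
tcp_pos: [0.5233, 0.0154, 0.1293]
tool_rot: [0.366, 0.931, -0.0, 0.0]
force: [-0.0, 1.3, 0.1]
finger_gap: 1.001
```

>>> {"op": "move_arm", "data": {
  "plan": [
    [[0,0,0.09,0,0.18,0,0],[0,0,0.18,0,0.37,0.05,0],[0,0,0.277,0,0.555,0.15,0],[0,0,0.277,0,0.555,0.35,0],[0,0,0.277,0,0.555,0.55,0],[0,0,0.277,0,0.555,0.72,0],[0,0,0.277,0,0.555,0.8,0],[0,0,0.277,0,0.555,0.8,0]]
  ]
}}

```text
t: 22.2
tcp_pos: [0.5604, 0.0553, 0.0488]
tool_rot: [0.465, 0.885, -0.0, -0.0]
force: [0.7, 0.0, -0.2]
finger_gap: 0.999
```

```bash
python3 - <<'E'
from h import *
from station import status
s=status.sense();p,q=s["tcp_pos"],s["tool_rot"];print(s["t"],p,q,s["finger_gap"],s["force"])
print(go(p,q,[.5625,.0570,.028],34.7))
E
```

```text
22.2 [0.56040626 0.05525027 0.04881454] [ 4.64662000e-01  8.85487973e-01 -1.91978152e-04 -4.88058486e-04] 0.9993255393492898 [ 0.70094052  0.03272774 -0.187309  ]
(array([-0.001, -0.001, -0.002]), array([0.002, 0.027, 0.208]))
```

>>> {"op": "move_arm", "data": {
  "plan": [
    [[0,0,0,0,0.03,0.09,0],[0,0,0,0,0.03,0.18,0],[0,0,0,0,0.03,0.18,0.5],[0,0,0,0,0.03,0.18,1],[0,0,0,0,0.03,0.18,1],[0,0,0,0,0.03,0.18,1],[0,0,0,0,0.03,0.18,1],[0,0,0,0,0.03,0.18,1]]
  ],
  "force": 80
}}

```text
t: 23.2
tcp_pos: [0.5633, 0.0569, 0.0318]
tool_rot: [0.465, 0.886, 0.0, 0.0]
force: [-0.9, -0.3, 6.2]
finger_gap: 0.152
```

>>> {"op": "move_arm", "data": {
  "plan": [
    [[0,0,0,0,0,-0.04,1],[0,0,0,0,0,-0.12,1],[0,0,0,0,0,-0.25,1],[0,0,0,0,0,-0.4,1],[0,0,0,0,0,-0.55,1],[0,0,0,0,0,-0.7,1],[0,0,0,0,0,-0.85,1],[0,0,0,0,0,-1,1]]
  ]
}}

```text
t: 24.2
tcp_pos: [0.5631, 0.0569, 0.1324]
tool_rot: [0.465, 0.886, 0.0, 0.0]
force: [1.5, -0.5, -2.1]
finger_gap: 0.154
```

```bash
python3 - <<'E'
from h import *
from station import status,snapshot
s=status.sense();p,q=s["tcp_pos"],s["tool_rot"];print(s["t"],p,q,s["finger_gap"],s["force"])
print(go(p,q,[.4517,-.255,.213],85))
d=snapshot("scene"); cv2.imwrite("pics/s3.png",cv2.resize(d["img"][150:350,230:430,::-1],None,fx=3,fy=3))
E
```

```text
24.2 [0.56308395 0.05692166 0.13244853] [4.64588280e-01 8.85526804e-01 3.59858144e-05 8.67992449e-05] 0.1536405577393193 [ 1.47559618 -0.53096188 -2.07591988]
(array([ 0.   ,  0.   , -1.119]), array([-1.934, -2.689, -0.806]))
```

View pics/s3.png

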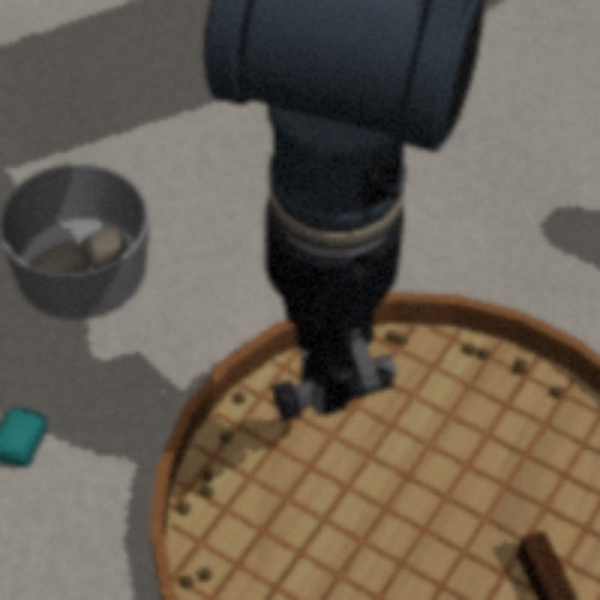

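The bolt is held by its shank and level, with the head (290,400) on the camera side. Carrying it to the focus.

>>> {"op": "move_arm", "data": {
  "plan": [
    [[0,0,0,-0.04,-0.05,-0.04,1],[0,0,0,-0.12,-0.15,-0.1,1],[0,0,0,-0.22,-0.28,-0.16,1],[0,0,0,-0.32,-0.41,-0.22,1],[0,0,0,-0.42,-0.54,-0.28,1],[0,0,0,-0.52,-0.67,-0.34,1],[0,0,0,-0.61,-0.79,-0.38,1],[0,0,0,-0.7,-0.9,-0.4,1]]
  ]
}}

```text
t: 25.25
tcp_pos: [0.5286, -0.0528, 0.1716]
tool_rot: [0.465, 0.885, 0.0, 0.0]
force: [-0.1, -0.3, -1.6]
finger_gap: 0.151
```

>>> {"op": "move_arm", "data": {
  "plan": [
    [[0,0,0,-0.09,-0.11,-0.05,1],[0,0,0,-0.18,-0.22,-0.1,1],[0,0,0,-0.27,-0.34,-0.15,1],[0,0,0,-0.36,-0.45,-0.2,1],[0,0,0,-0.45,-0.56,-0.25,1],[0,0,0,-0.54,-0.68,-0.3,1],[0,0,0,-0.62,-0.79,-0.36,1],[0,0,0,-0.7,-0.9,-0.4,1]]
  ]
}}

```text
t: 26.25
tcp_pos: [0.4943, -0.1615, 0.2118]
tool_rot: [0.465, 0.886, -0.0, 0.0]
force: [-0.4, -0.3, -2.0]
finger_gap: 0.149
```

>>> {"op": "move_arm", "data": {
  "plan": [
    [[0,0,-0.08,-0.07,-0.11,0,1],[0,0,-0.16,-0.13,-0.22,0,1],[0,0,-0.24,-0.2,-0.34,0,1],[0,0,-0.32,-0.27,-0.45,0,1],[0,0,-0.4,-0.33,-0.56,0,1],[0,0,-0.48,-0.4,-0.68,0,1],[0,0,-0.55,-0.47,-0.79,0,1],[0,0,-0.6,-0.53,-0.88,0,1]]
  ]
}}

```text
t: 27.25
tcp_pos: [0.4518, -0.255, 0.2114]
tool_rot: [0.244, 0.97, -0.0, -0.0]
force: [-0.3, -0.4, -1.2]
finger_gap: 0.149
```

```bash
python3 - <<'E'
from h import *
from station import status
s=status.sense();p,q=s["tcp_pos"],s["tool_rot"];print(s["t"],p,q,s["finger_gap"],s["force"])
print(go(p,q,[.4517,-.255,.2138],85))
E
```

```text
27.25 [ 0.45183282 -0.25500655  0.2114291 ] [ 2.44447043e-01  9.69662644e-01 -4.35286719e-06 -1.86246361e-05] 0.1493989862533889 [-0.31463749 -0.40429172 -1.23147952]
(array([-0.   , -0.   , -0.518]), array([ 0.001, -0.001, -0.024]))
```

>>> {"op": "move_arm", "data": {
  "plan": [
    [[0,0,-0.1,0,0,-0.02,1],[0,0,-0.2,0,0,-0.02,1],[0,0,-0.3,0,0,-0.02,1],[0,0,-0.4,0,0,-0.02,1],[0,0,-0.48,0,0,-0.02,1],[0,0,-0.52,0,0,-0.02,1],[0,0,-0.52,0,0,-0.02,1],[0,0,-0.52,0,0,-0.02,1]]
  ]
}}

```text
t: 28.25
tcp_pos: [0.4522, -0.2543, 0.2133]
tool_rot: [0.044, 0.999, 0.0, -0.0]
force: [0.1, 0.3, -1.4]
finger_gap: 0.156
```

```bash
python3 - <<'E'
from h import *
from station import status,snapshot
s=status.sense();p,q=s["tcp_pos"],s["tool_rot"];print(s["t"],p,q,s["finger_gap"],s["force"])
T=[]
for n in("scene","top"):
    d=snapshot(n);np.savez(f"pics/{n}4.npz",**d)
    K,W=d["mtx"],np.linalg.inv(d["T"]); 
    def px(P): c=W[:3,:3]@P+W[:3,3]; return np.array([K[0,0]*c[0]/-c[2]+K[0,2],-K[1,1]*c[1]/-c[2]+K[1,2]])
    f=px(np.array([.4816,-.2576,.2])); u,v=f.astype(int)-[75,90] if n=="top" else f.astype(int)-[75,75]
    u,v=max(u,0),max(v,0)
    T.append(cv2.resize(d["img"][v:v+150,u:u+150,::-1],(400,400),interpolation=cv2.INTER_CUBIC)); print(n,f,'crop origin',u,v,'focus in crop',(f-[u,v])*400/150)
cv2.imwrite("pics/s4.png",np.hstack(T))
E
```

```text
28.25 [ 0.45223075 -0.25426979  0.2133199 ] [ 4.35869578e-02  9.99049637e-01  1.02040013e-05 -2.70655946e-05] 0.15589551994060613 [ 0.05187762  0.32414537 -1.4027479 ]
scene [188.70055065 191.1404101 ] crop origin 113 116 focus in crop [201.86813508 200.37442693]
top [429.9889915  236.57162802] crop origin 354 146 focus in crop [202.63731067 241.52434138]
```

View pics/s4.png

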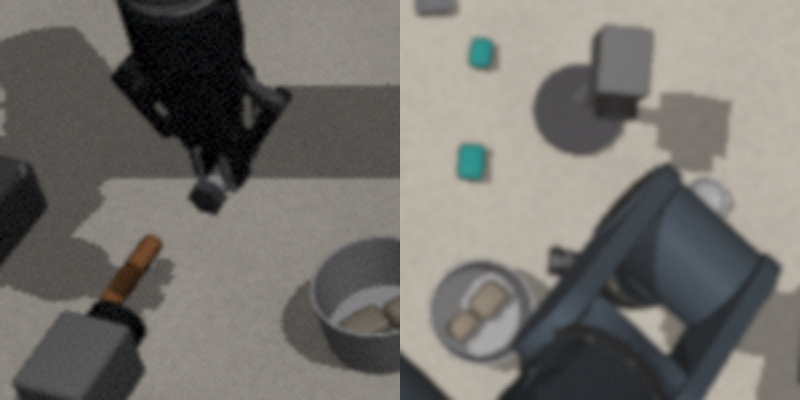

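Left tile (scene): the head face is at (208,197), and the focus point projects to (202,200), about 4 mm off. Right tile: both stones are in the pan, but the arm hides the head. I'll check the head with depth and colour.

```bash
python3 - <<'E'
from h import *
d=dict(np.load("pics/scene4.npz")); C=cloud(d); ok=d["depth"]>0
R=Rn.from_euler('z',-5,degrees=True); L=(C-[.4816,-.2576,.2])@R.as_matrix()
m=ok&(np.abs(L[...,0])<.03)&(np.abs(L[...,1])<.03)&(np.abs(L[...,2])<.03)
for x in np.arange(-.03,.02,.005):
    Q=L[m&(L[...,0]>=x)&(L[...,0]<x+.005)]
    if len(Q):print(round(x,3),len(Q),'y',Q[:,1].min().round(4),Q[:,1].max().round(4),'z',Q[:,2].min().round(4),Q[:,2].max().round(4))
F=L[m&(L[...,0]>-.006)&(L[...,0]<.012)]; print(len(F),np.median(F,0).round(4),F.mean(0).round(4))
c=F.mean(0);n=np.linalg.svd(F-c)[2][2];print('normal',n.round(2))
E
```

```text
-0.03 35 y -0.0184 0.0218 z -0.0063 0.0289
-0.025 110 y -0.0191 0.0226 z -0.0062 0.0296
-0.02 72 y -0.0119 0.016 z -0.0041 0.0295
-0.015 6 y -0.0026 0.0077 z 0.0053 0.0113
-0.01 24 y -0.0051 0.0156 z -0.0029 0.0139
-0.005 65 y -0.0106 0.0156 z -0.0116 0.0151
0.0 40 y -0.0104 0.0145 z -0.0112 0.0127
112 [-0.0004  0.003   0.0038] [-0.0009  0.0031  0.0033]
normal [0.99 0.06 0.12]
```

The head face is within about 4 mm of the focus point, and the axis is square to within about 0.13 rad. Handing in.

```bash
python3 - <<'E'
from station import status,manip
s=status.sense();print(s["t"],s["qd"].round(3),s["finger_gap"]);print(manip.sign_off())
E
```

```text
28.35 [-0.001 -0.     0.    -0.    -0.002 -0.002] 0.1524292794199864
the job is handed in; nothing more can be done
None
```

I handed the job in at 28.4 s. Both stones are in the steel pan, and the arm is holding the bolt still in front of the inspection camera, head towards the lens.

- **Stones:** they went in one after the other while the bolt stayed in the sieve. The last picture shows both in the pan.
- **Bolt position:** depth puts the centre of the head's end face about 1 mm along, 3 mm sideways and 3 mm above the focus point (limit 18 mm). The height reading is slightly biased because it includes points from the top of the head.
- **Bolt angle:** the fitted face normal is within about 0.13 rad of the lens axis (limit 0.2 rad). This is also biased by the head's side faces, so the true error is probably smaller.
- **Holding still:** joint speeds are at the noise level and the fingers are closed on the shank. They read about 13 mm for a 16 mm shank, and the opening stayed steady through the carry.
- **Not confirmed:** the arm hid the head from the top camera, so the position check rests on the scene camera alone. I saw nothing else moved in the pictures and the measured forces stayed low, but I did not re-measure the pan, mug, jar or spoon.

I viewed 8 pictures.

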